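# Hold a drawer front to its box for screwing

### The arm

A 7-joint arm with a two-finger parallel gripper is mounted at the origin on a cart in front of the work surface, level with it; the furniture and walls round the work are solid. World frame = base frame: x ahead of the robot, y to its left, z up, the work surface at z = 0. Lengths are in m, angles in rad, forces in N, time in s.
With the tool pointing down it reaches from about 0.4 to 0.75 m from the base axis. Payload 19.5 kg.
Tool frame: the origin (TCP) lies midway between the tips of the shut fingers; the grasp point (between the pads) lies 19 mm behind it; z points along the fingers, y is the direction in which the jaws open and shut (so a half turn about z gives the same grasp; the last joint's range is limited). The gripper opens to 85 mm and grips with 20 to 120 N. Pads are 22 mm wide; open, the fingers measure 114 mm over their backs; the gripper's body (76 mm by 85 mm) begins 54 mm behind the grasp point. The pads swing forward as they close: fully open they stand 13 mm farther back than shut.
Start: joints at [1.132, 0.707, -0.028, 1.485, 0.022, 0.951, -0.075], TCP at [0.222, -0.53, 0.231] pointing down, gripper open.
Joint ranges: [-2.71, 2.71], [-0.32, 2.16], [-1.57, 1.52], [0, 2.45], [-1.46, 4.6], [0, 2.02], [-2.83, 2.83]. Speed limits (rad/s): [1.89, 1.89, 2.57, 2.57, 3.01, 3.01, 3.01].

### API

Orientations are given as a unit quaternion [w, x, y, z].
In Python, from bench import get_state, read_camera, camera_info, finish_job gives the robot as it stands. The module is installed in compiled form; this text tells all that it offers.
- The arm moves only by the shell command python3 -m creep 'ROWS'. ROWS is text: rows parted by semicolons, each of 7 numbers parted by spaces: the opening, from 0 (shut) to 1 (fully open), then the shift along the world's x, y, z in mm, then the turn, a rotation vector about the world's x, y, z in degrees. A call has 1 to 8 rows; each row is the pose to reach, as a shift and turn from the pose commanded when the call began; what a row does not reach only later rows make up. A row lasts 1/8 s, in which the tool goes at most 62.5 mm and 10.7 degrees, less where a joint would pass 70% of its speed; a pose out of reach is approached as far as the arm can. A call with a gripper value outside its range is refused whole. The fingers move at their own pace and stop on an object; the grip force is fixed at half the most. Time passes only in rows, so rows that repeat a pose let the fingers close. It gives the time, the measured TCP pose, the force and the opening at its end, in the units of the state.
- get_state(): the state, without advancing time (a new reading comes with each control period).
- read_camera(name): name is "scene" or "side" or "wrist"; returns (picture, depth): 384x512x3 uint8, blue, green, red; 384x512 float32, m along the optical axis (not along the pixel's ray), 0 where there is no reading.
- camera_info(name): a dict with "fx", "fy", "cx", "cy" (pixels), "k1" (the pictures are not rectified: a ray, as slopes to the right and down, at radius r is drawn at 1 + k1 r^2 times it, then the intrinsics apply), "camera_from_world" (4x4, takes a point from world to camera coordinates); the wrist camera has in their place "mount" (4x4, takes a point from camera to tool coordinates, whose origin is the TCP and whose axes are the flange's). Camera axes: x right, y up, looking along -z (the intrinsics and any distortion apply to the point x, -y, -z); pixel columns grow to the right and rows downward; lengths in m; the calibration is good to about 2 mm. A picture is of the moment at which its call begins: read the wrist's pose just before it. camera_info takes no time and is no camera call.
- finish_job(): hands the job in, once; it reports no verdict.
The state is a dict: "clock": time; "joint_positions": joint angles; "joint_vel": joint speeds; "tau": joint torques, N m; "tool_pos": TCP position; "ee_rot": TCP orientation; "wrist_force": force on the tool from outside, world axes, zero at the start; "ft_torque": the same for the moment, N m; "grip_width": finger opening in m.
Only numpy, scipy, OpenCV 4.12 (cv2) and the standard library are available. Lean on these libraries where they do the work, as an engineer would, in place of code of your own. Each camera call takes 0.05 s, during which the arm holds its last target.

### The job

I am about to screw the front onto the small wooden drawer box in the jig and need a third hand. First swing the steel hold-down bar down over the box until it lies in its forked catch; then pick up the drawer front that is the same size as the box's open end (not the smaller one) and, holding it clear of the range top, press it flat, upright and edge to edge (within about 5 mm) over that open end, with about 10 newtons, so that the box gives way and its pointer stands midway between the two pins of the scale. Never drive the box to the end of its travel, leave everything else where it stands, and finish while still holding and pressing the front there: do not let go.

Things in the scene. Friction and masses are not known exactly. Their poses are not given: they have to be found in the camera images.
- latch (a joint): angle (rad) of the steel hold-down bar: 0 = lying level in its forked catch (mechanical end, cannot go lower), grows as its free end swings up (starts between 0.5 and 1.0). The bar is 190 mm long, 16 mm wide, 8 mm thick, with a 22 mm upturned tab at its free end. A stiff hinge (about 0.13 N m friction) keeps it where it is left; one or two newtons downward on it move it.
- latch_hinge (a point): axis of the hold-down bar's hinge, on the jig's left post, 112 mm above the range top; axes as box_mouth. Closed, the bar runs from here to -y of this frame, across the box, its middle plane at this height and its upper face 4 mm above; the fork is 176 mm away along -y, its tines rising 124 mm above the range top and leaving 24 mm for the 16 mm bar. Opening lifts the bar in this frame's y-z plane.
- box_mouth (a point): centre of the open end of the drawer box in the jig (moves with the box; the jig itself is fixed to the range top). x axis points into the box (away from the robot, level), y to the left, z up. The box is 160 mm long (x), 120 mm wide (y), 70 mm high, with 10 mm side walls and an 8 mm bottom; the open end is formed by the edges of these walls, flush with the near end of the jig's plywood board (300 x 220 mm, 18 mm thick). The box's underside is 32 mm above the range top.
- drawer_box (a joint): how far (m) the box has been pushed back along its x axis against the jig's springs: 0 at rest, mechanical end at 0.030. The springs give 0.7 N per mm (10 N at 14 mm). A thin dark steel pointer on the box's right side, near the open end, moves over a wooden scale strip; the two upright steel pins on the strip mark 8 mm (6 N) and 21 mm (15 N). At rest the pointer stands nearer the robot than both pins.
- drawer_front: loose drawer front standing on edge on the range top, the larger of two: a pale wooden slab 20 mm thick (x) by 120 mm wide (y) by 70 mm high, 0.14 to 0.26 kg, with a dark wooden pull on its near face. Origin at the middle of the slab's underside; x points from the pull through the slab to its flat back, z up. Solid, rigid.
- front_back (a point): centre of the flat back face of the drawer front (10 mm along x and 35 mm up from the origin); axes as drawer_front. This is to meet box_mouth.
- front_pull (a point): place to grip the drawer front's pull; axes as drawer_front. The pull is a block 22 mm wide (y, grip across this), sticking out 40 mm from the slab's near face along -x, 32 mm high; this point is 22 mm out from that face, in the middle of the pull's width and height (42 mm above the slab's underside; pull top at 58 mm, pull underside at 26 mm).
- narrow_front: a smaller drawer front for another drawer, same make, 84 mm wide, 55 mm high: leave it. Origin at the middle of its underside.
- salt_shaker: glass salt shaker, 44 mm wide, 90 mm high, front left; origin under its centre. Leave it.
- tape_roll: roll of black tape lying flat, 57 mm across, 19 mm high, front middle; origin under its centre. Leave it. (Kettle, jars, mill and glass also stand along the back of the range.)

How it is judged:
By the outcome, as a careful person would: the job done as asked, in the order asked, and still so for the second after the job is handed in, while the arm keeps its last pose, push and grip.
It also fails if it takes over 58 s, if anything falls off the work surface, if the arm or the gripper's body presses on something with over 40 N, if the wrist force passes 120 N, or if a joint passes its speed limit or range.

## Working session

There is one attempt and no reset: what is moved stays moved. The work goes in short steps, Python scripts to look and compute and a shell command to move; the robot and the scene stay as the last step left them, time stands still between calls to the robot, and variables do not carry over. Pictures are saved under pics/ and viewed, and the job is handed in when it is done.

```bash
mkdir -p pics; cat > h.py <<'E'
import numpy as np, cv2
from bench import get_state, read_camera, camera_info
from scipy.spatial.transform import Rotation as R
def snap(n,tag):
    s=get_state(); p,d=read_camera(n); cv2.imwrite(f'pics/{tag}.png',p); np.savez(f'pics/{tag}.npz',p=p,d=d,pos=s['tool_pos'],rot=s['ee_rot'],name=n); return p,d
def load(tag): return np.load(f'pics/{tag}.npz')
def c2w(z):
    n=str(z['name']); ci=camera_info(n)
    if n=='wrist':
        T=np.eye(4); q=z['rot']; T[:3,:3]=R.from_quat([q[1],q[2],q[3],q[0]]).as_matrix(); T[:3,3]=z['pos']
        return T@np.array(ci['mount'])
    return np.linalg.inv(np.array(ci['camera_from_world']))
def ray(z,u,v):
    ci=camera_info(str(z['name'])); a=np.array([(u-ci['cx'])/ci['fx'],(v-ci['cy'])/ci['fy']]); b=a.copy()
    for _ in range(20): b=a/(1+ci['k1']*(b@b))
    T=c2w(z); d=np.array([b[0],-b[1],-1.]); return T[:3,3],T[:3,:3]@d
def pt(tag,u,v,dep=None):
    z=load(tag); o,d=ray(z,u,v)
    if dep is None:
        w=z['d'][int(v)-1:int(v)+2,int(u)-1:int(u)+2]; w=w[w>0]; dep=np.median(w) if len(w) else np.nan
    return o+d*dep
def onplane(tag,u,v,ax,val):
    o,d=ray(load(tag),u,v); return o+d*(val-o[ax])/d[ax]
def tri(obs):
    A=np.zeros((3,3));b=np.zeros(3)
    for t,u,v in obs:
        o,d=ray(load(t),u,v); d=d/np.linalg.norm(d); P=np.eye(3)-np.outer(d,d); A+=P;b+=P@o
    x=np.linalg.solve(A,b); res=[]
    for t,u,v in obs:
        o,d=ray(load(t),u,v); d=d/np.linalg.norm(d); res.append(np.linalg.norm((np.eye(3)-np.outer(d,d))@(x-o)))
    return x,res
def proj(tag,P):
    z=load(tag);ci=camera_info(str(z['name']));T=np.linalg.inv(c2w(z));c=T[:3,:3]@np.array(P)+T[:3,3]
    a=np.array([c[0]/-c[2],-c[1]/-c[2]]);a=a*(1+ci['k1']*(a@a));return ci['fx']*a[0]+ci['cx'],ci['fy']*a[1]+ci['cy']
def crop(tag,x0,y0,x1,y1,k,out):
    p=load(tag)['p'][y0:y1,x0:x1]; cv2.imwrite(f'pics/{out}.png',cv2.resize(p,None,fx=k,fy=k,interpolation=cv2.INTER_CUBIC))
E
python3 - <<'E'
from h import *
np.set_printoptions(precision=4,suppress=True)
s=get_state(); print(s)
for n in ['scene','side','wrist']: snap(n,n+'0'); print(n,camera_info(n))
E
```

```text
{'clock': 0.0, 'joint_positions': array([ 1.1323,  0.7071, -0.0276,  1.4849,  0.022 ,  0.9509, -0.0755]), 'joint_vel': array([-0.0009, -0.0004, -0.0009,  0.0012,  0.0008, -0.0008, -0.0005]), 'tau': array([  0.0007, -88.3229,   1.2343, -23.6172,   0.0168,   0.0065,
         0.    ]), 'tool_pos': array([ 0.2221, -0.5301,  0.2309]), 'ee_rot': array([-0.0005,  0.9804,  0.1971, -0.0001]), 'wrist_force': array([ 0.8307,  0.1112, -0.0294]), 'ft_torque': array([-0.0105,  0.0422,  0.0114]), 'grip_width': 0.08544635218448077}
scene {'fx': 399.8939907514539, 'fy': 399.8939907514539, 'cx': 258.4011466149381, 'cy': 198.54623849162255, 'k1': -0.06255859491348673, 'camera_from_world': array([[ 0.9985,  0.0547, -0.0047, -0.5438],
       [-0.0427,  0.8278,  0.5593, -0.0232],
       [ 0.0345, -0.5583,  0.8289, -1.0987],
       [ 0.    ,  0.    ,  0.    ,  1.    ]])}
side {'fx': 445.80523349117874, 'fy': 445.80523349117874, 'cx': 249.0870656101112, 'cy': 191.7868110381288, 'k1': -0.14538879594195186, 'camera_from_world': array([[-0.9192, -0.3933, -0.0197,  0.5059],
       [ 0.1799, -0.4638,  0.8675, -0.1549],
       [-0.3503,  0.7938,  0.4971, -1.1613],
       [ 0.    ,  0.    ,  0.    ,  1.    ]])}
wrist {'fx': 343.97270465432086, 'fy': 343.97270465432086, 'cx': 258.81372726947694, 'cy': 191.07019325501312, 'k1': -0.01624151201947854, 'mount': array([[ 0.0011,  0.9633,  0.2685,  0.0682],
       [ 1.    , -0.0008, -0.001 , -0.0005],
       [-0.0008,  0.2685, -0.9633, -0.1416],
       [ 0.    ,  0.    ,  0.    ,  1.    ]])}
```

View pics/scene0.png

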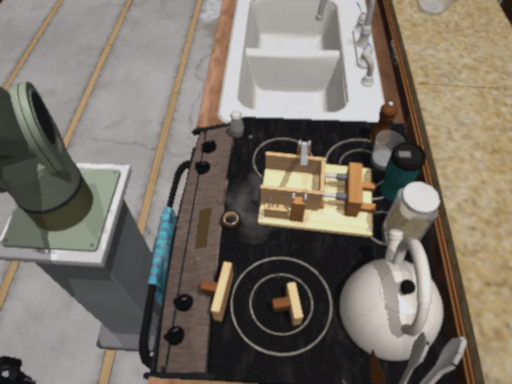

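View pics/side0.png

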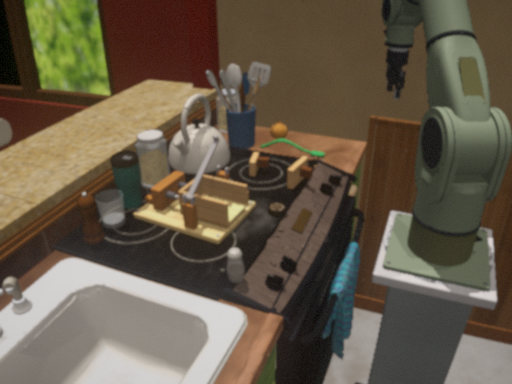

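View pics/wrist0.png

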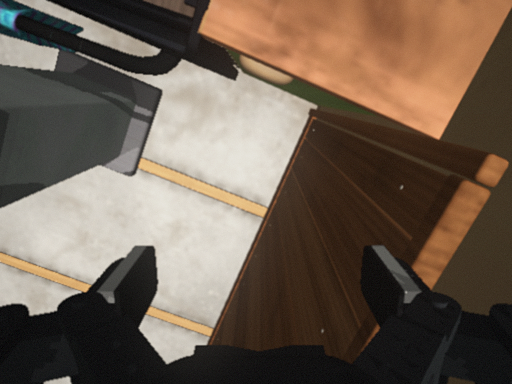

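Scene view: the box and jig are around (315,195), the larger front around (222,290), the narrow one around (290,303), the salt shaker at (235,124) and the tape at (231,219). I'll enlarge these areas.

```bash
python3 - <<'E'
from h import *
crop('scene0',225,120,385,250,5,'c1'); crop('scene0',180,240,320,345,5,'c2'); crop('side0',120,130,340,280,3.6,'c3')
E
```

```text
(no output)
```

View pics/c1.png

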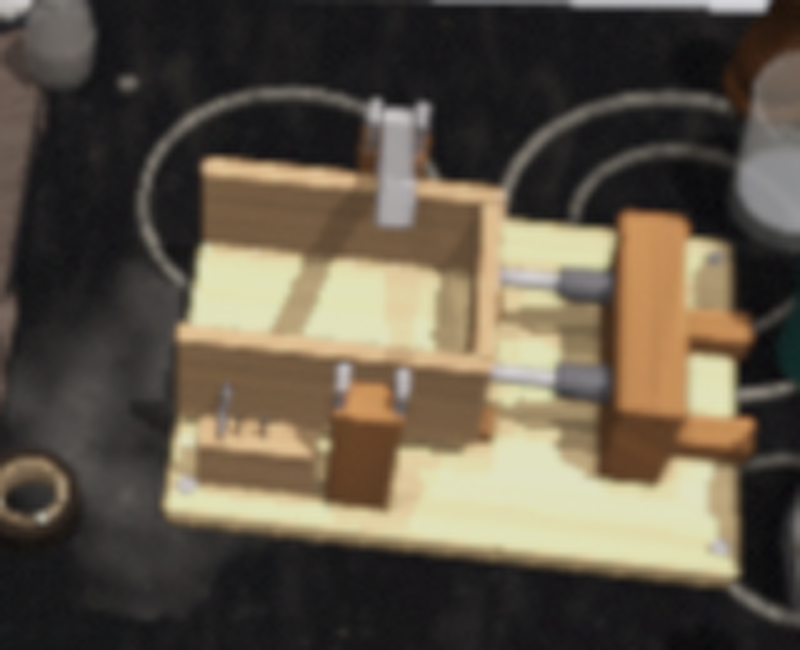

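View pics/c2.png

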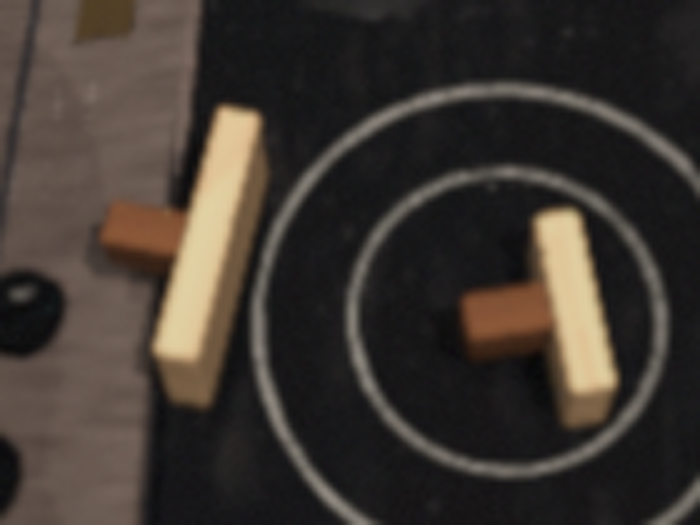

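View pics/c3.png

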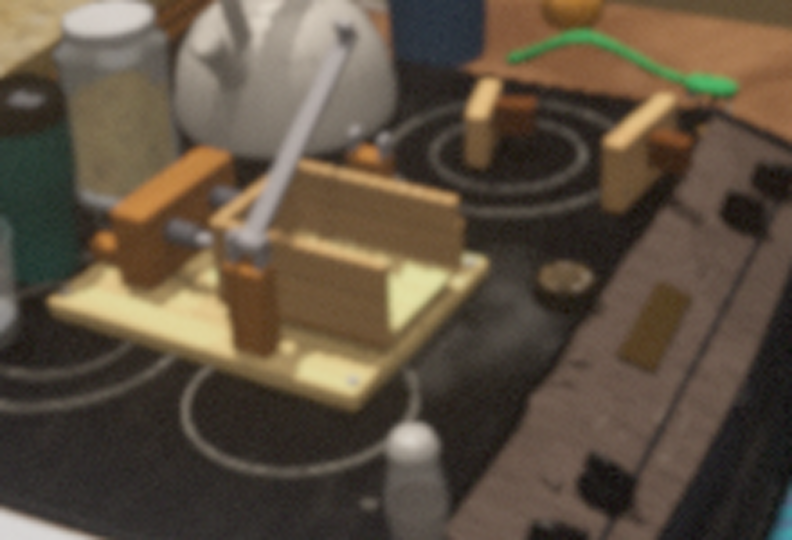

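```bash
python3 - <<'E'
from h import *
np.set_printoptions(precision=4,suppress=True)
S=lambda x,y:(225+x/5,120+y/5); F=lambda x,y:(180+x/5,240+y/5); D=lambda x,y:(120+x/3.6,130+y/3.6)
for n,p,z in [('boxNL',S(203,160),.102),('boxNR',S(180,330),.102),('boxFL',S(500,190),.102),('boxFR',S(490,368),.102),
 ('barTip',S(396,215),.2),('tape',S(32,490),.019),('shaker',S(55,25),.09),
 ('fr1',F(218,108),.07),('fr2',F(262,115),.07),('fr3',F(157,355),.07),('fr4',F(197,358),.07),('pullEnd1',F(112,205),.058),('pullEnd2',F(100,240),.058),('n1',F(537,212),.055),('n2',F(578,390),.055)]:
    print(n,onplane('scene0',*p,2,z),pt('scene0',*p))
print('tri')
for n,a,b in [('boxNL',S(203,160),D(388,262)),('boxNR',S(180,330),D(460,203)),('fr far(left) top', F(262,115),D(605,140)),('fr R',F(157,355),D(672,97)),('boxFL',S(500,190),D(215,222)) ]:
    print(n,tri([('scene0',*a),('side0',*b)]))
# board top, range
print(pt('scene0',250,200),pt('scene0',225,180), pt('scene0',*S(400,530)))
print('knob',pt('scene0',183,301),pt('scene0',200,250))
print('bar',[pt('side0',*D(x,y)) for x,y in [(247,240),(255,220),(290,150),(320,85),(343,40)]])
E
```

```text
boxNL [0.5568 0.1388 0.102 ] [ 0.5539  0.227  -0.0008]
boxNR [0.5502 0.0258 0.102 ] [0.5502 0.026  0.1018]
boxFL [0.7154 0.1262 0.102 ] [0.7313 0.2073 0.0058]
boxFR [0.7058 0.0105 0.102 ] [0.7062 0.0122 0.0995]
barTip [0.6503 0.026  0.2   ] [0.6479 0.0056 0.2248]
tape [ 0.4746 -0.0222  0.019 ] [ 0.4723 -0.0103 -0.0008]
shaker [0.4671 0.2465 0.09  ] [0.4622 0.2814 0.0542]
fr1 [ 0.4733 -0.172   0.07  ] [ 0.4642 -0.1386 -0.0024]
fr2 [ 0.494  -0.1744  0.07  ] [ 0.487  -0.1422 -0.0003]
fr3 [ 0.4587 -0.2904  0.07  ] [ 0.4562 -0.2847  0.0523]
fr4 [ 0.4762 -0.2907  0.07  ] [ 0.4755 -0.2889  0.0644]
pullEnd1 [ 0.428  -0.2177  0.058 ] [ 0.4278 -0.217   0.0564]
pullEnd2 [ 0.4248 -0.2348  0.058 ] [ 0.4235 -0.232   0.0506]
n1 [ 0.623  -0.2094  0.055 ] [ 0.6258 -0.1859 -0.0021]
n2 [ 0.6422 -0.2912  0.055 ] [ 0.6426 -0.2897  0.0502]
tri
boxNL (array([0.5546, 0.1365, 0.1032]), [np.float64(0.00247568753746695), np.float64(0.0024756875374671783)])
boxNR (array([0.5459, 0.0265, 0.0983]), [np.float64(0.004530874273122449), np.float64(0.004530874273122618)])
fr far(left) top (array([ 0.4906, -0.1749,  0.0688]), [np.float64(0.0034761851243156434), np.float64(0.0034761851243156464)])
fr R (array([ 0.4583, -0.2891,  0.0662]), [np.float64(0.0002235068146600486), np.float64(0.0002235068146601005)])
boxFL (array([0.7124, 0.1257, 0.0999]), [np.float64(0.003568822271520189), np.float64(0.0035688222715203255)])
[0.5186 0.0493 0.0011] [ 0.4412  0.1202 -0.0067] [ 0.6685 -0.0345  0.0155]
knob [ 0.3776 -0.2468 -0.0022] [ 0.397  -0.1013 -0.0189]
bar [array([0.6546, 0.1659, 0.1163]), array([0.6567, 0.1489, 0.124 ]), array([0.6505, 0.0992, 0.1608]), array([0.6476, 0.0505, 0.195 ]), array([0.6422, 0.0184, 0.221 ])]
```

```bash
python3 -m creep '1 0 0 40 0 0 0;1 60 80 40 0 0 -10;1 110 150 40 0 0 -20;1 165 225 40 0 0 -30;1 220 300 40 0 0 -31;1 220 300 40 0 0 -31;1 220 300 40 0 0 -31'; python3 - <<'E'
from h import *
snap('wrist','w1'); s=get_state(); print(s['tool_pos'],s['ee_rot'],s['joint_positions'],s['wrist_force'])
E
```

```text
clock: 1.02
tool_pos: [0.4432, -0.2283, 0.2713]
ee_rot: [-0.0, 0.997, -0.072, 0.0]
wrist_force: [0.2, -0.2, 0.1]
grip_width: 0.0852
[ 0.44770297 -0.22119077  0.2708987 ] [-2.05435949e-03  9.97708493e-01 -6.76239980e-02  7.33157345e-04] [ 0.30229995  0.55121706  0.1660209   1.69243741 -0.11560932  0.90749525
 -1.19066722] [ 6.00755724 11.79129543 -0.37242643]
```

View pics/w1.png

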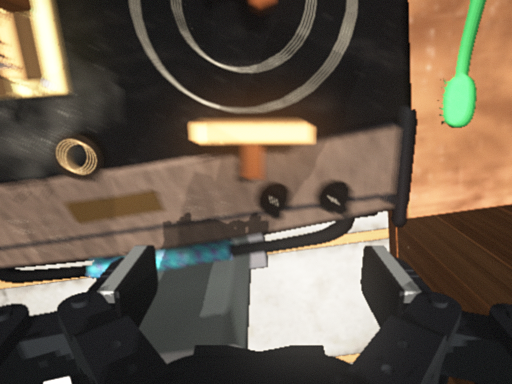

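```bash
python3 -m creep '1 0 0 0 0 0 0;1 0 0 0 0 0 0;1 0 0 0 0 0 0'; python3 - <<'E'
from h import *
snap('wrist','w2'); s=get_state(); z=load('w2');print(z['pos'],s['tool_pos'],s['ee_rot'],s['wrist_force'])
crop('w2',120,80,360,260,3.3,'c4')
E
```

```text
clock: 1.45
tool_pos: [0.4416, -0.2312, 0.2713]
ee_rot: [0.0, 0.997, -0.073, -0.0]
wrist_force: [0.2, -0.1, 0.2]
grip_width: 0.0855
[ 0.44164966 -0.23121131  0.27128057] [ 0.44171256 -0.23110847  0.27130863] [ 2.05441284e-05  9.97339983e-01 -7.28900320e-02 -3.33529715e-05] [-0.28694378  0.01803712  0.21716236]
```

View pics/c4.png

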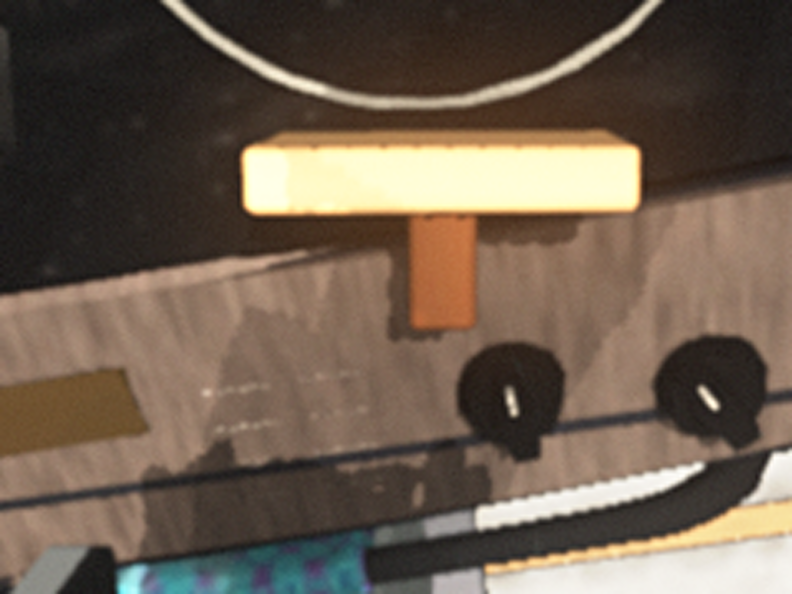

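```bash
python3 - <<'E'
from h import *
np.set_printoptions(precision=4,suppress=True)
W=lambda x,y:(120+x/3.3,80+y/3.3); F=lambda x,y:(180+x/5,240+y/5); S=lambda x,y:(225+x/5,120+y/5)
for n,p,z in [('TLfar',W(243,148),.07),('TRfar',W(640,148),.07),('TLn',W(243,213),.07),('TRn',W(640,213),.07),('pL',W(410,328),.058),('pR',W(475,328),.058)]:
    print(n,onplane('w2',*p,2,z),pt('w2',*p))
a=[('w2',*W(243,148)),('scene0',*F(262,115))]; print(tri(a))
a=[('w2',*W(640,213)),('scene0',*F(157,355))]; print(tri(a))
a=[('w2',*W(243,213)),('scene0',*F(218,108))]; print(tri(a))
a=[('w2',*W(410,328)),('scene0',*F(112,205))]; print(tri(a))
E
```

```text
TLfar [ 0.4905 -0.1733  0.07  ] [ 0.4867 -0.1593 -0.0012]
TRfar [ 0.4734 -0.2904  0.07  ] [ 0.4661 -0.3006 -0.0004]
TLn [ 0.4715 -0.1696  0.07  ] [ 0.4637 -0.1548 -0.0012]
TRn [ 0.4541 -0.2884  0.07  ] [ 0.442  -0.2989 -0.0057]
pL [ 0.426 -0.213  0.058] [ 0.4092 -0.2074 -0.0142]
pR [ 0.423  -0.2337  0.058 ] [ 0.4048 -0.2323 -0.0172]
(array([ 0.4918, -0.1718,  0.0637]), [np.float64(0.0016404932102318224), np.float64(0.0016404932102317006)])
(array([ 0.4558, -0.2889,  0.0662]), [np.float64(0.0022914960470221675), np.float64(0.0022914960470220096)])
(array([ 0.4712, -0.1675,  0.0603]), [np.float64(0.0008159654098553322), np.float64(0.000815965409855161)])
(array([ 0.4245, -0.2123,  0.0457]), [np.float64(0.0013613169537867293), np.float64(0.0013613169537867718)])
```

```bash
python3 -m creep '0 30 40 60 0 0 0;0 65 90 90 0 0 2;0 100 140 90 0 0 4;0 140 190 90 0 0 4;0 170 240 90 0 0 4;0 180 290 90 0 0 4;0 180 290 90 0 0 4;0 180 290 90 0 0 4';python3 -m creep '0 0 0 0 0 0 0;0 0 0 0 0 0 0'; python3 - <<'E'
from h import *
snap('wrist','w3'); s=get_state(); z=load('w3');print(z['pos'],s['ee_rot'],s['wrist_force'])
E
```

```text
clock: 2.5
tool_pos: [0.6221, 0.0588, 0.3612]
ee_rot: [0.0, 0.999, -0.038, -0.0]
wrist_force: [-0.6, -0.7, -0.3]
grip_width: -0.0001
clock: 2.75
tool_pos: [0.6221, 0.0587, 0.3616]
ee_rot: [-0.0, 0.999, -0.038, 0.0]
wrist_force: [0.3, 0.3, -0.1]
grip_width: -0.0001
[0.62214651 0.05867582 0.36156864] [-5.13593131e-05  9.99286345e-01 -3.77728509e-02  9.66985311e-05] [ 1.11655898 -0.40226836  0.95069084]
```

View pics/w3.png

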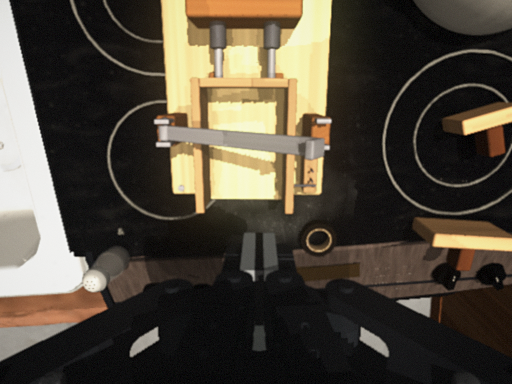

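```bash
python3 - <<'E'
from h import *
crop('w3',145,65,345,220,4,'c5')
E
```

```text
(no output)
```

View pics/c5.png

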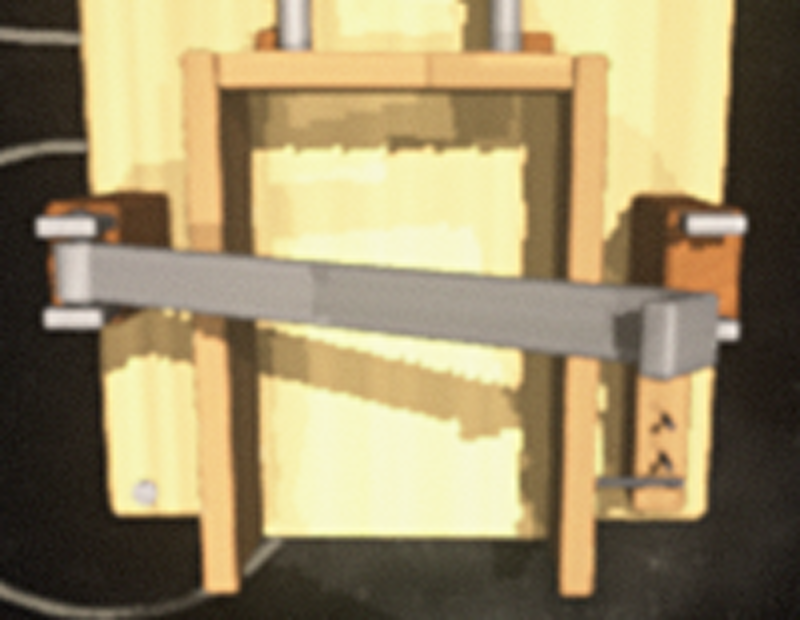

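```bash
python3 - <<'E'
from h import *
np.set_printoptions(precision=4,suppress=True)
W=lambda x,y:(145+x/4,65+y/4); S=lambda x,y:(225+x/5,120+y/5)
for n,p,z in [('NL',W(203,595),.102),('NR',W(596,595),.102),('FL',W(180,52),.102),('FR',W(608,55),.102),('f1',W(715,222),.124),('f2',W(730,330),.124),('h1',W(70,225),.12),('h2',W(70,318),.12),('boardNL',W(113,515),.018),('boardNR',W(705,520),.018)]:
    print(n,onplane('w3',*p,2,z),pt('w3',*p))
print('NL',tri([('w3',*W(203,595)),('scene0',*S(203,160))]))
print('NR',tri([('w3',*W(596,595)),('scene0',*S(180,330))]))
for n,p in [('bar root',W(80,275)),('mid',W(320,292)),('near tip',W(600,325)),('tabtop',W(660,340)), ('tip',W(700,320))]: print(n,pt('w3',*p))
E
```

```text
NL [0.5554 0.142  0.102 ] [0.5222 0.1638 0.0026]
NR [0.5464 0.0211 0.102 ] [ 0.5098  0.0127 -0.0004]
FL [0.7144 0.1287 0.102 ] [0.7195 0.1442 0.0189]
FR [0.7047 0.0102 0.102 ] [0.7078 0.0009 0.0174]
f1 [ 0.6586 -0.0144  0.124 ] [ 0.6585 -0.0146  0.123 ]
f2 [ 0.6289 -0.0178  0.124 ] [ 0.6288 -0.0179  0.1234]
h1 [0.6707 0.1612 0.12  ] [0.6707 0.1615 0.119 ]
h2 [0.6454 0.165  0.12  ] [0.6454 0.1651 0.1195]
boardNL [0.5606 0.1896 0.018 ] [ 0.5558  0.1946 -0.0002]
boardNR [ 0.5425 -0.0271  0.018 ] [ 0.5368 -0.0303 -0.0007]
NL (array([0.5557, 0.142 , 0.0993]), [np.float64(0.0012093462436462807), np.float64(0.0012093462436461723)])
NR (array([0.5497, 0.0214, 0.1089]), [np.float64(0.0008638598992334281), np.float64(0.0008638598992335408)])
bar root [0.6569 0.1608 0.1188]
mid [0.6527 0.0895 0.1687]
near tip [0.6464 0.0265 0.2137]
tabtop [0.6462 0.0173 0.2377]
tip [0.6481 0.0079 0.2282]
```

```bash
python3 -m creep '0 27 -6 -50 0 0 0;0 27 -6 -100 0 0 0;0 27 -6 -135 0 0 0;0 27 -6 -150 0 0 0;0 27 -6 -165 0 0 0;0 27 -6 -180 0 0 0;0 27 -6 -195 0 0 0;0 27 -6 -205 0 0 0'
```

```text
clock: 3.8
tool_pos: [0.6492, 0.0537, 0.1555]
ee_rot: [-0.0, 0.999, -0.037, -0.0]
wrist_force: [0.4, -0.6, 0.8]
grip_width: 0.0001
```

```bash
python3 - <<'E'
from h import *
s=get_state(); print(s['tool_pos'],s['wrist_force'],s['ft_torque'])
snap('side','s1'); snap('scene','sc1'); crop('s1',120,130,340,280,3.6,'c6'); crop('sc1',225,120,385,250,5,'c7')
E
```

```text
[0.64917615 0.05367011 0.15546126] [ 0.40063295 -0.58880109  0.77944207] [-0.00847852  0.02077299  0.00263291]
```

View pics/c6.png

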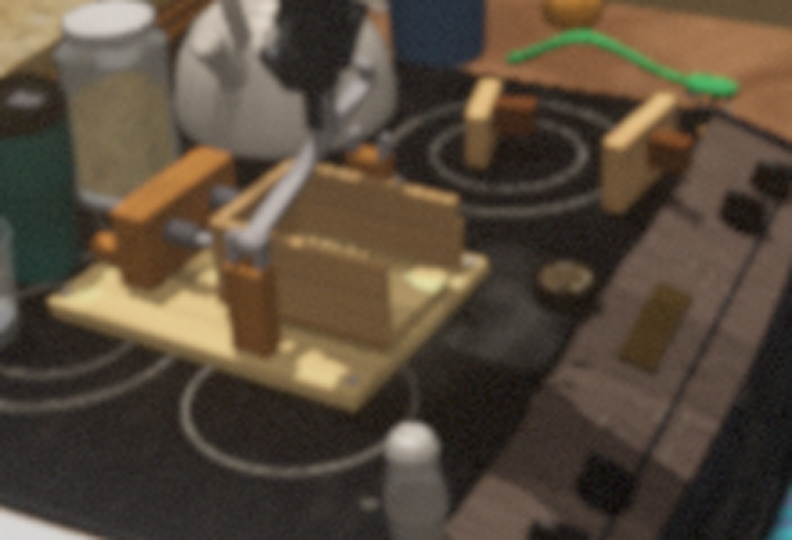

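The fingertips (320,130 in the crop) are resting on the bar and it is swinging down. I'll keep pushing.

```bash
python3 -m creep '0 0 0 -10 0 0 0;0 0 0 -20 0 0 0;0 0 0 -28 0 0 0;0 0 0 -34 0 0 0;0 0 0 -38 0 0 0;0 0 0 -38 0 0 0'
```

```text
clock: 4.65
tool_pos: [0.6492, 0.0537, 0.1181]
ee_rot: [-0.0, 0.999, -0.037, -0.0]
wrist_force: [-0.7, 0.4, -0.8]
grip_width: -0.0
```

```bash
python3 -m creep '0 0 0 -1 0 0 0;0 0 0 -2 0 0 0;0 0 0 -2 0 0 0'; python3 -m creep '0 0 0 -1 0 0 0;0 0 0 -1 0 0 0';python3 -m creep '0 0 0 -1 0 0 0;0 0 0 -1 0 0 0'
```

```text
clock: 5.03
tool_pos: [0.6492, 0.0537, 0.1163]
ee_rot: [-0.0, 0.999, -0.037, -0.0]
wrist_force: [0.0, 0.4, -1.1]
grip_width: -0.0002
clock: 5.28
tool_pos: [0.6493, 0.0537, 0.116]
ee_rot: [-0.0, 0.999, -0.037, 0.0]
wrist_force: [-2.8, -0.1, 11.0]
grip_width: 0.0003
clock: 5.52
tool_pos: [0.6494, 0.0537, 0.1158]
ee_rot: [-0.0, 0.999, -0.037, 0.001]
wrist_force: [-7.7, -0.0, 22.5]
grip_width: -0.0
```

Hit a hard stop at 116 mm with the force rising, which matches the text's height for the closed bar. I'll lift off and check.

```bash
python3 -m creep '0 0 0 10 0 0 0;0 0 0 60 0 0 0;0 -10 0 120 0 0 0;0 -30 0 180 0 0 0;0 -30 0 200 0 0 0;0 -30 0 200 0 0 0;0 -30 0 200 0 0 0'; python3 - <<'E'
from h import *
snap('wrist','w4'); snap('side','s2'); crop('w4',130,0,360,210,3.4,'c8'); crop('s2',120,130,340,280,3.6,'c9'); print(get_state()['tool_pos'],get_state()['wrist_force'])
E
```

```text
clock: 6.4
tool_pos: [0.619, 0.0537, 0.3132]
ee_rot: [0.0, 0.999, -0.037, -0.001]
wrist_force: [0.1, -1.0, 0.4]
grip_width: 0.0
[0.61901734 0.05367133 0.31316712] [ 0.74431591  0.14409173 -0.57452797]
```

View pics/c8.png

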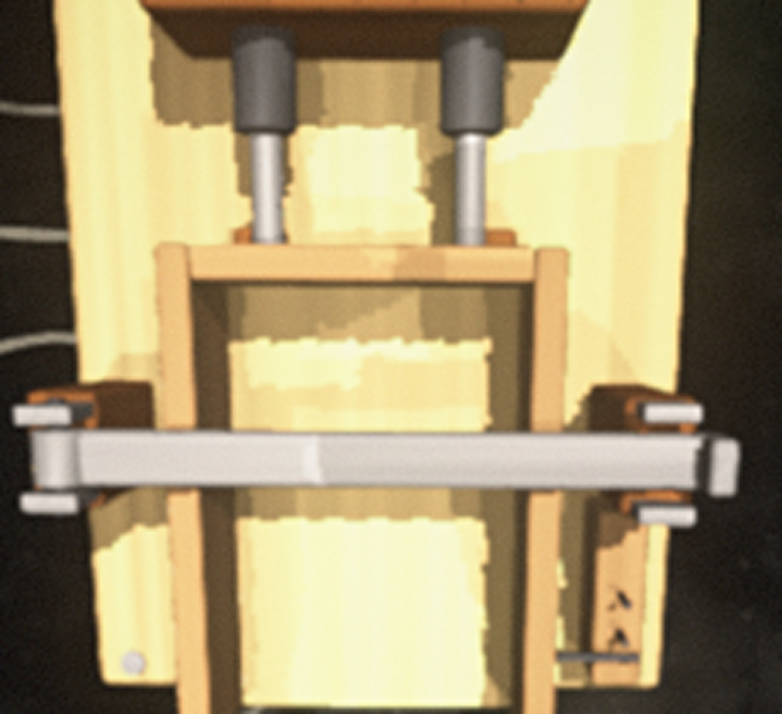

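View pics/c9.png

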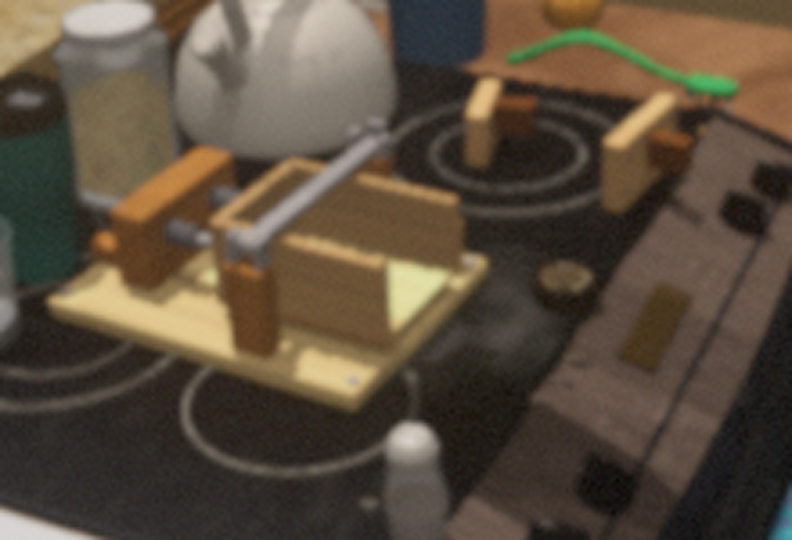

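The bar lies between the fork tines (crop c8, fork at 670,410/515) and is level in the side view. Next, over to the front.

```bash
python3 -m creep '1 -30 -50 0 0 0 -1;1 -60 -100 0 0 0 -2;1 -90 -150 -10 0 0 -4;1 -120 -200 -40 0 0 -4;1 -150 -245 -80 0 0 -4;1 -176 -280 -113 0 0 -4;1 -176 -280 -113 0 0 -4;1 -176 -280 -113 0 0 -4'; python3 -m creep '1 0 0 0 0 0 0;1 0 0 0 0 0 0'; python3 - <<'E'
from h import *
snap('wrist','w5'); print(get_state()['tool_pos'])
E
```

```text
clock: 7.5
tool_pos: [0.4436, -0.2259, 0.2012]
ee_rot: [-0.0, 0.997, -0.072, -0.0]
wrist_force: [-0.1, 0.3, -0.5]
grip_width: 0.0853
clock: 7.75
tool_pos: [0.4437, -0.2257, 0.2016]
ee_rot: [-0.0, 0.997, -0.071, 0.0]
wrist_force: [0.3, -0.9, -0.3]
grip_width: 0.0855
[ 0.44361398 -0.22583504  0.20151479]
```

View pics/w5.png

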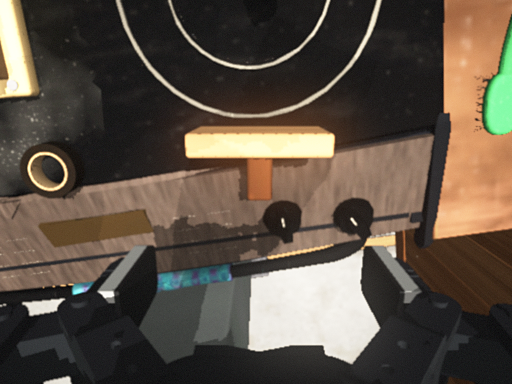

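```bash
python3 - <<'E'
from h import *
crop('w5',170,110,350,215,4.4,'c10')
E
```

```text
(no output)
```

View pics/c10.png

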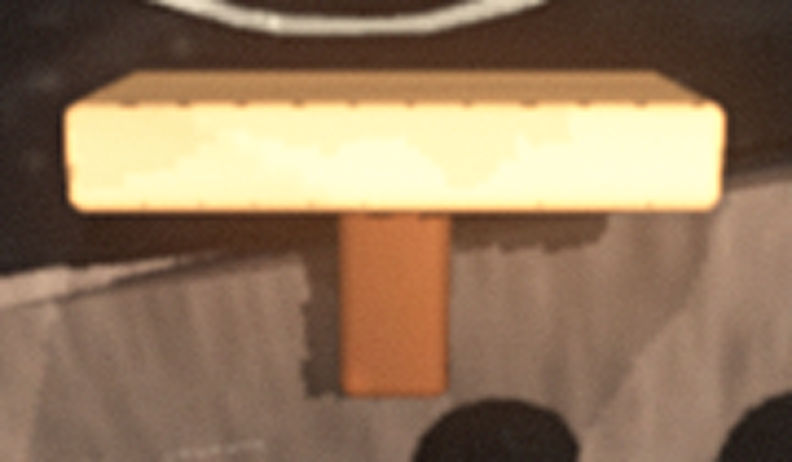

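```bash
python3 - <<'E'
from h import *
np.set_printoptions(precision=4,suppress=True)
A=lambda x,y:('w5',170+x/4.4,110+y/4.4); B=lambda x,y:('w2',120+x/3.3,80+y/3.3)
for n,a,b,z in [('TLf',A(64,102),B(243,147),.07),('TRf',A(726,104),B(641,147),.07),('TLn',A(68,212),B(243,214),.07),('TRn',A(722,212),B(640,214),.07),('pL',A(343,395),B(410,328),.058),('pR',A(449,395),B(475,328),.058)]:
    print(n,tri([a,b]),onplane(*a,2,z))
# range top height and slab top by depth
print(pt('w5',150,100)[2],pt('w5',400,100)[2],pt('w5',260,145),pt('w5',260,170))
E
```

```text
TLf (array([ 0.4913, -0.1745,  0.0763]), [np.float64(0.00017260048830625236), np.float64(0.00017260048830624762)]) [ 0.491 -0.173  0.07 ]
TRf (array([ 0.4732, -0.2914,  0.0652]), [np.float64(5.645104226914531e-07), np.float64(5.64510422711562e-07)]) [ 0.4738 -0.2904  0.07  ]
TLn (array([ 0.4705, -0.1684,  0.0646]), [np.float64(6.372963304621663e-05), np.float64(6.372963304613226e-05)]) [ 0.4713 -0.1698  0.07  ]
TRn (array([ 0.4526, -0.2895,  0.0619]), [np.float64(0.00012420654972005127), np.float64(0.00012420654972015782)]) [ 0.4544 -0.288   0.07  ]
pL (array([ 0.426 , -0.2132,  0.0577]), [np.float64(0.00015974595772895266), np.float64(0.00015974595772896318)]) [ 0.4261 -0.2134  0.058 ]
pR (array([ 0.423 , -0.2339,  0.0577]), [np.float64(0.00016259844515987298), np.float64(0.00016259844515984377)]) [ 0.4231 -0.234   0.058 ]
-0.0019419384860371869 -0.001300778240451106 [ 0.4731 -0.2306  0.0688] [ 0.4505 -0.2274  0.0572]
```

```bash
python3 -m creep '1 -2 0 -40 0 0 0;1 -2 0 -90 0 0 0;1 -2 0 -130 0 0 0;1 -2 0 -155 0 0 0;1 -2 0 -170 0 0 0;1 -2 0 -180 0 0 0;1 -2 0 -180 0 0 0'; python3 - <<'E'
from h import *
snap('wrist','w6'); print(get_state()['tool_pos'],get_state()['wrist_force'])
E
```

```text
clock: 8.68
tool_pos: [0.4413, -0.2263, 0.0213]
ee_rot: [-0.0, 0.997, -0.072, -0.0]
wrist_force: [0.2, 0.1, -0.7]
grip_width: 0.0853
[ 0.44145105 -0.22638061  0.02172604] [ 0.06050856 -0.09259195  0.08233153]
```

View pics/w6.png

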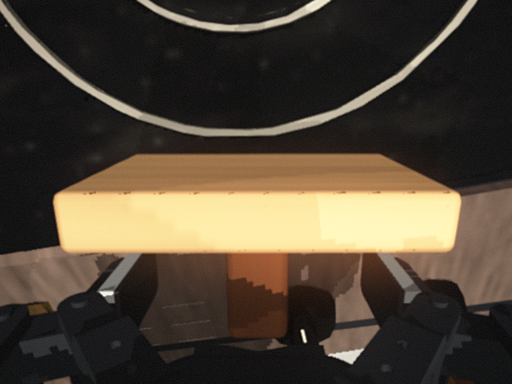

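The pull (228–288) is centred between the pads (about 130–385), so I can close.

```bash
python3 -m creep '0 0 0 0 0 0 0;0 0 0 0 0 0 0;0 0 0 0 0 0 0;0 0 0 0 0 0 0;0 0 0 0 0 0 0;0 0 0 0 0 0 0'; python3 -m creep '0 0 0 10 0 0 0;0 0 0 20 0 0 0;0 0 0 30 0 0 0;0 0 0 30 0 0 0;0 0 0 30 0 0 0'; python3 - <<'E'
from h import *
snap('wrist','w7'); snap('side','s3'); snap('scene','sc3'); print(get_state()['tool_pos'],get_state()['wrist_force'],get_state()['ft_torque'])
E
```

```text
clock: 9.48
tool_pos: [0.4413, -0.2263, 0.0215]
ee_rot: [-0.0, 0.997, -0.072, 0.0]
wrist_force: [-1.1, -0.2, 6.8]
grip_width: 0.0216
clock: 10.1
tool_pos: [0.4412, -0.2263, 0.0512]
ee_rot: [-0.0, 0.997, -0.072, -0.0]
wrist_force: [-0.9, -0.2, -3.0]
grip_width: 0.0212
[ 0.44107434 -0.22623331  0.05098698] [ 0.19784332  0.306731   -2.87954218] [ 0.01996326  0.04803332 -0.03135428]
```

View pics/w7.png

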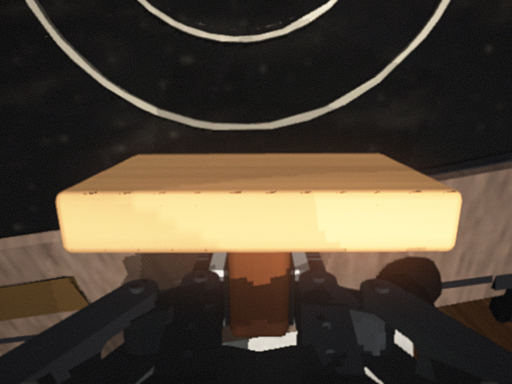

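View pics/s3.png

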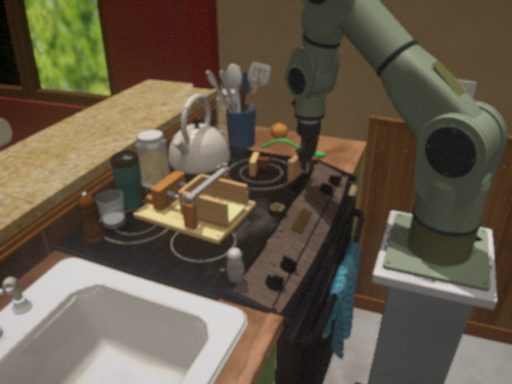

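Grasped and lifted square: the slab shows at the same pixels as before (57–462, rows 195–252). Now to a pose about 30 mm short of the mouth.

```bash
python3 -m creep '0 0 10 30 0 0 0;0 0 50 60 0 0 1;0 0 95 80 0 0 2;0 5 140 80 0 0 3;0 15 185 80 0 0 4;0 25 230 80 0 0 4;0 32 270 80 0 0 4;0 37 300 80 0 0 4'; python3 -m creep '0 2 13 -20 0 0 0;0 2 13 -45 0 0 0;0 2 13 -65 0 0 0;0 2 13 -78 0 0 0;0 2 13 -78 0 0 0;0 2 13 -78 0 0 0';  python3 - <<'E'
from h import *
snap('wrist','w8'); snap('side','s4'); snap('scene','sc4'); s=get_state(); print(s['tool_pos'],s['ee_rot'],s['wrist_force'],s['ft_torque'])
crop('sc4',195,110,385,250,4.2,'c11'); crop('s4',120,110,340,280,3.5,'c12')
E
```

```text
clock: 11.25
tool_pos: [0.4782, 0.0756, 0.131]
ee_rot: [-0.0, 0.999, -0.037, -0.0]
wrist_force: [0.8, 0.1, -2.6]
grip_width: 0.0214
clock: 12.0
tool_pos: [0.4805, 0.0867, 0.0538]
ee_rot: [-0.0, 0.999, -0.037, 0.0]
wrist_force: [-0.1, 0.6, -2.0]
grip_width: 0.0212
[0.4804749  0.08680319 0.05382256] [-1.76429647e-04  9.99308263e-01 -3.71857208e-02  4.31768004e-04] [-0.6631034  -0.26170645 -2.23839036] [-0.00886438  0.05388504 -0.02427007]
```

View pics/w8.png

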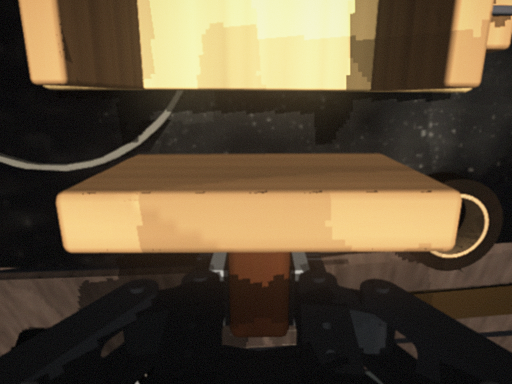

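View pics/c11.png

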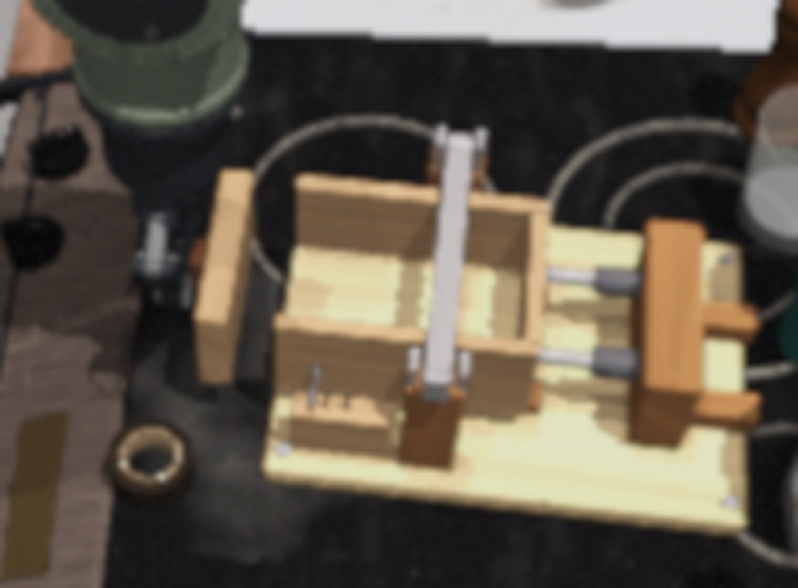

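View pics/c12.png

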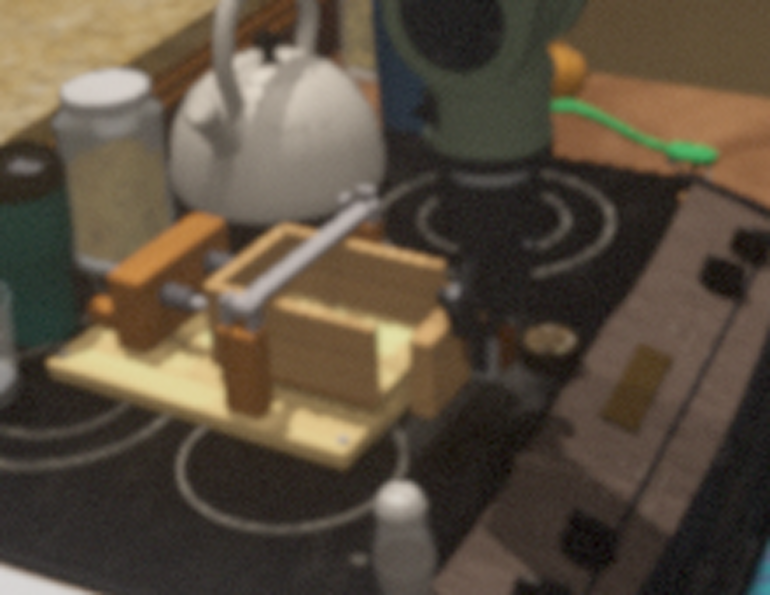

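```bash
python3 - <<'E'
from h import *
p=load('w8')['p']
a=cv2.resize(p[60:260,15:145],None,fx=3,fy=3,interpolation=3);b=cv2.resize(p[60:260,395:512],None,fx=3,fy=3,interpolation=3)
cv2.imwrite('pics/c13.png',np.hstack([a,np.zeros((600,10,3),np.uint8),b]))
E
```

```text
(no output)
```

View pics/c13.png

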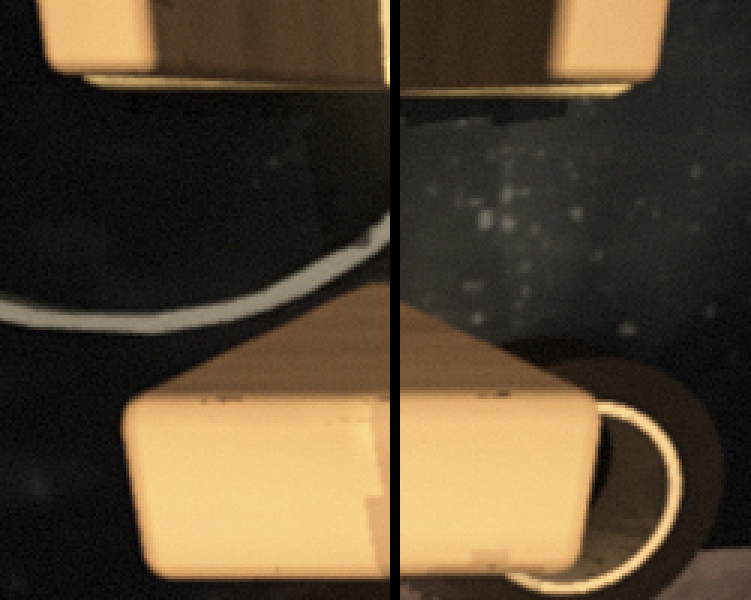

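```bash
python3 - <<'E'
from h import *
np.set_printoptions(precision=4,suppress=True)
z=load('w8');q=z['rot'];Rt=R.from_quat([q[1],q[2],q[3],q[0]]).as_matrix()
P={}
for n,u,v in [('NL',30.7,84),('NR',480,86.7),('TLf',56.3,193.2),('TRf',462.3,192.5),('TLn',65,252.7),('TRn',454.3,251)]:
    x=onplane('w8',u,v,2,.102); P[n]=x; t=Rt.T@(x-z['pos']); print(n,x,'tool',t)
ang=lambda a,b:np.degrees(np.arctan2(*( (a-b)[:2]*[-1,1])))
print('mouth',(P['NL']+P['NR'])/2,ang(P['NL'],P['NR']),np.linalg.norm(P['NL']-P['NR']))
print('slab back',(P['TLf']+P['TRf'])/2,ang(P['TLf'],P['TRf']),np.linalg.norm(P['TLf']-P['TRf']), ang(P['TLn'],P['TRn']),np.linalg.norm(P['TLn']-P['TRn']))
print('toolyaw',np.degrees(np.arctan2(Rt[1,0],Rt[0,0])))
# scene tops
S=lambda x,y:(195+x/4.2,110+y/4.2)
for n,a in [('NL',(297,176)),('NR',(275,318)),('TLf',(253,173)),('TRf',(236,325)),('TLn',(222,172)),('TRn',(196,322)),('BRf',(237,381)),('BRn',(203,383))]:
    print(n,onplane('sc4',*S(*a),2,.102))
C=lambda x,y:(120+x/3.5,110+y/3.5)
print('TLf',tri([('sc4',*S(253,173)),('side'and's4',*C(412,347))]))
E
```

```text
NL [0.5556 0.1414 0.102 ] tool [ 0.0709 -0.0601 -0.0481]
NR [0.5463 0.024  0.102 ] tool [ 0.0704  0.0576 -0.0481]
TLf [0.5258 0.1414 0.102 ] tool [ 0.0412 -0.0579 -0.0481]
TRf [0.5176 0.0263 0.102 ] tool [ 0.0415  0.0574 -0.0481]
TLn [0.5074 0.1431 0.102 ] tool [ 0.0227 -0.0583 -0.0481]
TRn [0.4995 0.0272 0.102 ] tool [ 0.0234  0.058  -0.0482]
mouth [0.551  0.0827 0.102 ] -4.545700323529602 0.11773635696253355
slab back [0.5217 0.0839 0.102 ] -4.107480159707672 0.11538206537940186 -3.9377574055776625 0.11622023097338277
toolyaw -4.271256191195835
NL [0.5571 0.1392 0.102 ]
NR [0.5489 0.0266 0.102 ]
TLf [0.5289 0.1403 0.102 ]
TRf [0.5258 0.0203 0.102 ]
TLn [0.509  0.1401 0.102 ]
TRn [0.5016 0.0213 0.102 ]
BRf [ 0.529 -0.02   0.102]
BRn [ 0.5092 -0.0224  0.102 ]
TLf (array([0.5243, 0.1442, 0.0948]), [np.float64(0.004508325120942644), np.float64(0.004508325120942684)])
```

```bash
python3 - <<'E'
from h import *
np.set_printoptions(precision=4,suppress=True)
def reg(tag,u0,v0,u1,v1):
    Z=np.array([pt(tag,u,v)[2] for u in range(u0,u1,4) for v in range(v0,v1,4)]); return np.median(Z),Z.std()
print('slab',reg('w8',100,205,420,245),'L',reg('w8',75,205,130,245),'R',reg('w8',380,205,440,245),'near',reg('w8',100,238,420,247),'far',reg('w8',100,200,420,208))
print('boxL wall',reg('w8',36,20,60,78),'R',reg('w8',455,20,474,78))
print('w6 slab',reg('w6',100,205,420,245),'tape')
print('range w8',reg('w8',150,110,400,145),'w6',reg('w6',150,50,350,110))
E
```

```text
Traceback (most recent call last):
  File "h.py", line 18, in pt
    z=load(tag); o,d=ray(z,u,v)
                     ~~~^^^^^^^
  File "h.py", line 14, in ray
    ci=camera_info(str(z['name'])); a=np.array([(u-ci['cx'])/ci['fx'],(v-ci['cy'])/ci['fy']]); b=a.copy()
ValueError: time passes only in moves, steps and waits
```

```bash
sed -i 's/^def snap/import functools\n_ci=camera_info\ncamera_info=functools.lru_cache(None)(_ci)\ndef snap/; s/^def load(tag): /@functools.lru_cache(None)\ndef load(tag): /; s/return np.load(f.pics.{tag}.npz.)/return dict(np.load(f"pics\/{tag}.npz"))/' h.py; sed -n 1,12p h.py; python3 - <<'E'
from h import *
def reg(tag,u0,v0,u1,v1):
    Z=np.array([pt(tag,u,v)[2] for u in range(u0,u1,4) for v in range(v0,v1,4)]); return np.round([np.nanmedian(Z),np.nanstd(Z)],4)
print('slab',reg('w8',100,205,420,245),'L',reg('w8',75,205,130,245),'R',reg('w8',380,205,440,245),'near',reg('w8',100,238,420,247),'far',reg('w8',100,200,420,208))
print('boxL wall',reg('w8',36,20,60,78),'R',reg('w8',455,20,474,78))
print('w6 slab',reg('w6',100,205,420,245),'tape')
print('range w8',reg('w8',150,110,400,145),'w6',reg('w6',150,50,350,110))
print(get_state()['clock'])
E
```

```text
import numpy as np, cv2
from bench import get_state, read_camera, camera_info
from scipy.spatial.transform import Rotation as R
import functools
_ci=camera_info
camera_info=functools.lru_cache(None)(_ci)
def snap(n,tag):
    s=get_state(); p,d=read_camera(n); cv2.imwrite(f'pics/{tag}.png',p); np.savez(f'pics/{tag}.npz',p=p,d=d,pos=s['tool_pos'],rot=s['ee_rot'],name=n); return p,d
@functools.lru_cache(None)
def load(tag): return dict(np.load(f"pics/{tag}.npz"))
def c2w(z):
    n=str(z['name']); ci=camera_info(n)
slab [0.1013 0.0002] L [0.1012 0.0002] R [0.1012 0.0003] near [0.1012 0.0002] far [0.1012 0.0003]
boxL wall [0.101  0.0003] R [0.1011 0.0003]
w6 slab [0.069  0.0002] tape
range w8 [-0.0009  0.0007] w6 [-0.0013  0.0003]
12.15
```

Depth shows slab top 101.3 mm and box top 101.0 mm, both level. The lateral error is about 1 mm and the gap about 29.5 mm. I'll approach and press.

```bash
python3 -m creep '0 8 0.5 0 0 0 -0.3;0 16 0 0 0 0 -0.3;0 23 -0.5 0 0 0 -0.3;0 27 -1 0 0 0 -0.3;0 31 -1.4 0 0 0 -0.3;0 34 -1.6 0 0 0 -0.3;0 34 -1.6 0 0 0 -0.3;0 34 -1.6 0 0 0 -0.3'; python3 - <<'E'
from h import *
snap('wrist','w9'); s=get_state(); print(s['wrist_force'],s['ft_torque'])
E
```

```text
clock: 13.15
tool_pos: [0.5139, 0.0851, 0.0532]
ee_rot: [-0.0, 0.999, -0.04, -0.0]
wrist_force: [-2.8, -0.1, -2.8]
grip_width: 0.0213
[-3.32274797  0.41261362 -2.0666325 ] [ 0.07403616  0.7067192  -0.15516796]
```

View pics/w9.png

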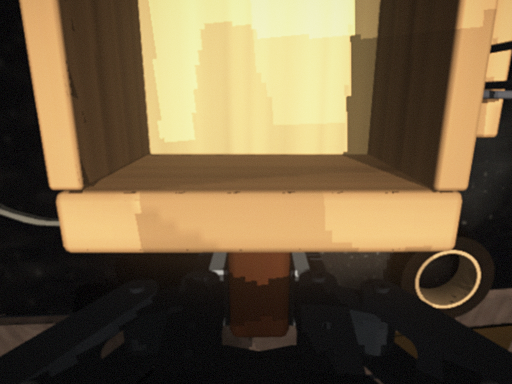

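The front is in contact. The overhangs are symmetric (box 50–468, slab 57–461) and it sits flat. I'll press on.

```bash
python3 -m creep '0 2 -0.2 0 0 0 0;0 4 -0.3 0 0 0 0;0 6 -0.5 0 0 0 0;0 8 -0.6 0 0 0 0;0 10 -0.8 0 0 0 0;0 10 -0.8 0 0 0 0;0 10 -0.8 0 0 0 0'; python3 - <<'E'
from h import *
snap('wrist','w10'); snap('scene','sc5'); snap('side','s5'); s=get_state(); print(s['wrist_force'],s['ft_torque'])
crop('w10',300,0,512,150,3.7,'c14'); crop('sc5',195,110,385,250,4.2,'c15');crop('s5',120,110,340,280,3.5,'c16')
E
```

```text
clock: 14.08
tool_pos: [0.5233, 0.0845, 0.0531]
ee_rot: [-0.0, 0.999, -0.04, -0.001]
wrist_force: [-10.0, 1.3, 0.5]
grip_width: 0.0214
[-10.43134603   1.60932614   1.09065852] [ 0.18976207  1.84874779 -0.52618548]
```

View pics/w10.png

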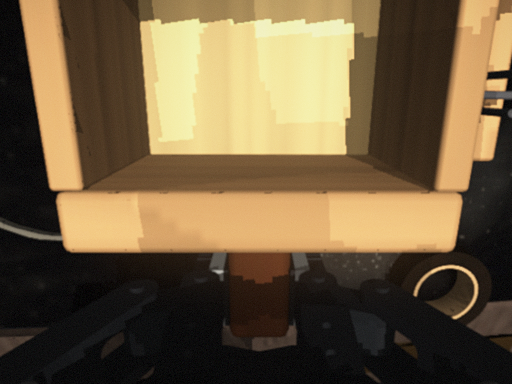

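View pics/c15.png

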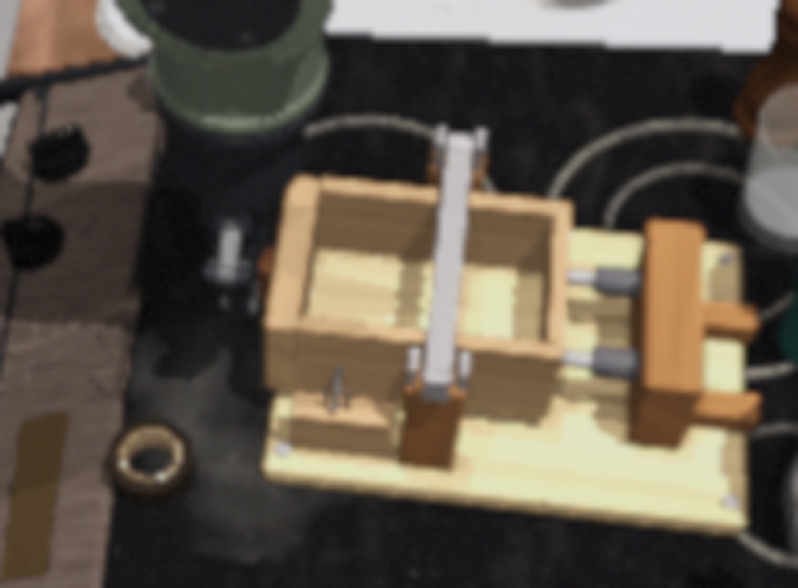

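View pics/c16.png

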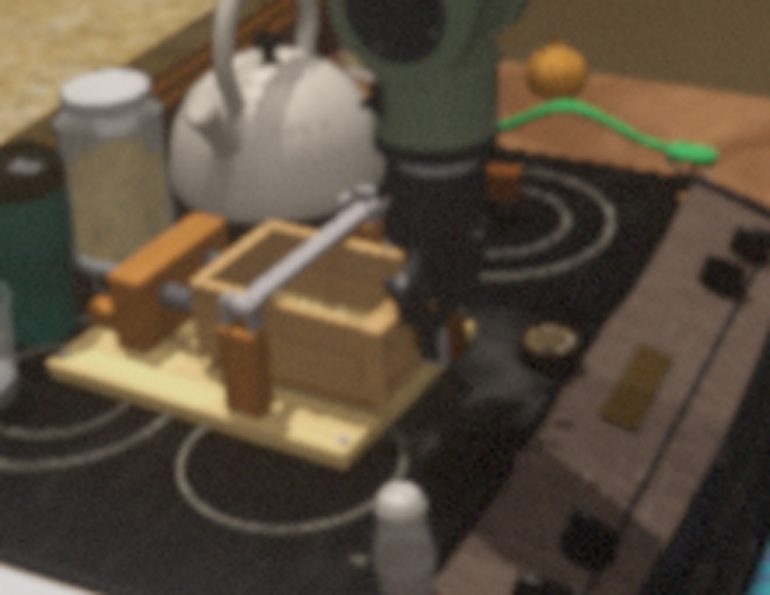

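View pics/c14.png

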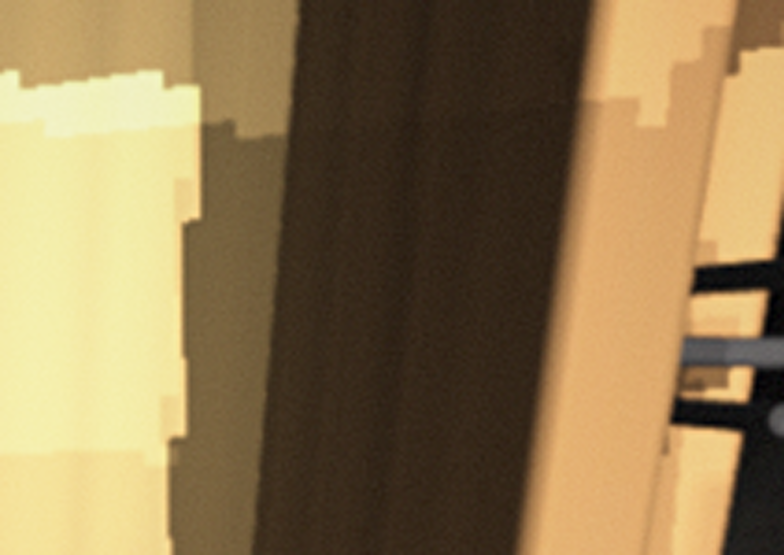

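```bash
python3 -m creep '0 0 0 0 0 0 0;0 0 0 0 0 0 0;0 0 0 0 0 0 0;0 0 0 0 0 0 0'; python3 - <<'E'
from h import *
np.set_printoptions(precision=4,suppress=True)
snap('scene','sc6'); snap('wrist','w11'); s=get_state(); print(s['tool_pos'],s['wrist_force'],s['ft_torque'])
def reg(tag,u0,v0,u1,v1):
    Z=np.array([pt(tag,u,v)[2] for u in range(u0,u1,4) for v in range(v0,v1,4)]); return np.round([np.nanmedian(Z),np.nanstd(Z)],4)
print(reg('w11',75,202,130,215),reg('w11',380,202,440,215),reg('w11',75,236,130,248),reg('w11',380,236,440,248),'box',reg('w11',50,100,70,180),reg('w11',450,100,464,180))
crop('sc6',255,180,300,222,14,'c17')
w8=load('w8'); S=lambda x,y:(195+x/4.2,110+y/4.2)
# box far end travel from scene
print([onplane('sc4',*S(548,200),2,.102),onplane('sc6',*S(573,203),2,.102)],[onplane('sc4',*S(540,345),2,.102),onplane('sc6',*S(563,350),2,.102)])
# pointer/pins in wrist view, x along box at scale
E
```

```text
clock: 14.72
tool_pos: [0.5233, 0.0844, 0.0532]
ee_rot: [-0.0, 0.999, -0.04, -0.001]
wrist_force: [-9.7, 1.7, 0.5]
grip_width: 0.0214
[0.5233 0.0845 0.0532] [-9.0883  2.9754  1.0959] [ 0.1688  1.8205 -0.4919]
[0.1005 0.0002] [0.1006 0.0002] [0.1004 0.0002] [0.1006 0.0002] box [0.101  0.0003] [0.1011 0.0003]
[array([0.7167, 0.1276, 0.102 ]), array([0.7324, 0.126 , 0.102 ])] [array([0.7074, 0.015 , 0.102 ]), array([0.721 , 0.0121, 0.102 ])]
```

View pics/c17.png

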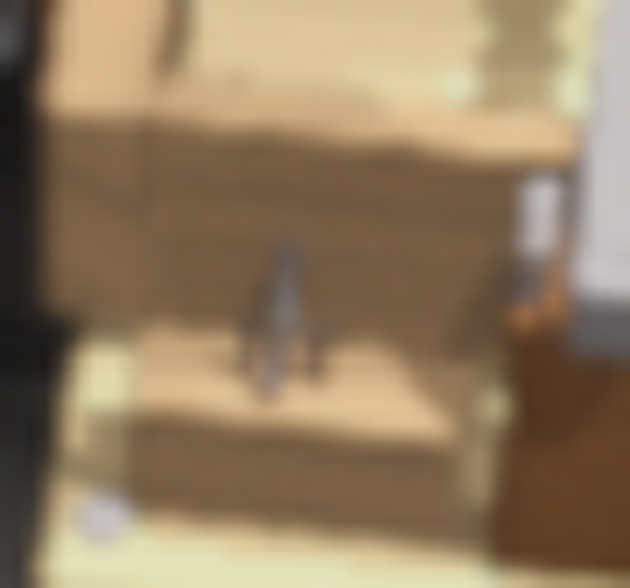

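The pointer (x≈275 at the pins' row) stands midway between the pins (243 and 318). The front is flush, level and steady at about 10 N, so I'm handing in.

```bash
python3 -c "
from bench import finish_job
print(finish_job())"
```

```text
the job is handed in; nothing more can be done
None
```

The bar is down in its forked catch. The larger drawer front is pressed flat over the box's open end, and I handed the job in at about 15 s with the arm still holding and pressing.

**Hold-down bar:** I pushed it down until it met a hard stop, with the fingertips on its upper face at 116 mm, the height you gave for closed. The force reached about 22 N at the stop. After lifting off, the pictures showed it level and between the fork's tines.

**Drawer front:** I gripped it by its pull and carried it clear of the range top. It ended about 0.5 mm lower than the box's top edge and level. Side to side it was centred to within about 1 mm.

**Push:** The force held steady at about 9–10 N. The box had moved about 13.5 to 15 mm, which is well short of its 30 mm end. The pointer stood about midway between the two pins in both the scene and wrist views.

**Disagreements:**
- In the wrist picture the front looked about 2 mm narrower than the box on each side. I put that down to its rounded corners and the camera calibration, and it is within your 5 mm.
- The box travel measured from the scene camera differed by about 2 mm between the left and right corners.

I saw nothing else moved, but I did not measure the salt shaker, tape roll or smaller front again at the end. The arm hid most of the smaller front in the last side view.

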